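# Find where the fume extractor's fan rubs

## Robot

A 6-joint arm with a two-finger parallel gripper is mounted at the origin on the work surface. World frame = base frame: x ahead of the robot, y to its left, z up, the work surface at z = 0. Lengths are in mm, angles in rad, forces in N, time in s.
With the tool pointing down it reaches from about 350 to 875 mm from the base axis. Payload 4.2 kg.
Tool frame: the origin (TCP) lies midway between the tips of the shut fingers; the grasp point (between the pads) lies 19 mm behind it; z points along the fingers, y is the direction in which the jaws open and shut (so a half turn about z gives the same grasp; the last joint's range is limited). The gripper opens to 85 mm and grips with 20 to 120 N. Pads are 22 mm wide; open, the fingers measure 114 mm over their backs; the gripper's body (76 mm by 85 mm) begins 54 mm behind the grasp point. The pads swing forward as they close: fully open they stand 13 mm farther back than shut.
Start: joints at [-1.017, 0.385, 0.008, 0, -1.194, -0.259], TCP at [181.609, -598.011, 193.012] pointing down, gripper open.
Joint ranges: [-3.14, 3.14], [-1.21, 2.06], [-1.07, 1.41], [-3.16, 2.05], [-2.99, -0.16], [-3.1, 3.1]. Speed limits (rad/s): [2.79, 2.79, 3.14, 3.14, 3.14, 3.14].

## Interface

Orientations are given as a unit quaternion [x, y, z, w].
In Python, from bench import read_state, get_image, job_done, search_frame, regions_of gives the robot as it stands.
- The arm moves only by the tool servo_tool, never from a script. Its arguments are lists of equal length, an entry for each row: "turn": the turn, a rotation vector about the world's x, y, z in rad, a list of three; "dp": the shift along the world's x, y, z in m, a list of three; "fingers": the finger opening in m, from 0 to 0.0854. In form: {"turn": [[rx, ry, rz], ...], "dp": [[tx, ty, tz], ...], "fingers": [fingers, ...]}. A call has exactly 5 rows; each row shifts and turns the pose as measured when the row begins; what a row does not reach is not made up. A row lasts 1/8 s, in which the tool goes at most 62.5 mm and 10.7 degrees, less where a joint would pass 70% of its speed; a pose out of reach is approached as far as the arm can. A call is refused whole if a number of a shift passes 0.0625 or a number of a turn 0.188, either way. A call with a gripper value outside its range is refused whole. The fingers move at their own pace and stop on an object; the grip force is fixed at half the most. Time passes only in rows, so rows that do not move let the fingers close, or fill a call up. It gives the time, the measured TCP pose, the force and the opening at its end, in the units of the state.
- read_state(): the state, without advancing time (a new reading comes with each control period).
- get_image(name): name is "scene" or "side" or "wrist"; returns a dict with "img" (420x560x3 uint8, red, green, blue), "vfov" (degrees; the focal length in pixels is half the picture's height over the tangent of half this angle, whatever the lens; pixels are square), "cx", "cy" (the principal point, pixels), "world_from_camera" (4x4, takes a point from camera to world coordinates); the wrist camera has in their place "mount" (4x4, takes a point from camera to tool coordinates, whose origin is the TCP and whose axes are the flange's). Camera axes: x right, y down, z forward; pixel columns grow to the right and rows downward; lengths in mm; the calibration is good to about 2 mm. A picture is of the moment at which its call begins: read the wrist's pose just before it. There is no depth.
- job_done(): hands the job in, once; it reports no verdict.
Trained networks look in the newest picture that a camera, given by its name, has taken for a name from the list of things; names that differ only in an ending like _2 or _b are one class to them, and where a whole thing is asked for, a point or a joint stands for the part that bears it (a point fixed in the world has none). Each returns a list of dicts, best first, with "score" (0 to 1); they miss things now and then, are a little off and sometimes report something else, mostly with a low value. They report only what shows in the picture. A call takes as long as a camera call.
- search_frame(query, camera): "box" ([left, top, width, height] in pixels, round what is visible of it).
- regions_of(query, camera): "region" (420x560 bool, what is visible of it) and "box" ([left, top, width, height] in pixels, round what is visible of it).
The state is a dict: "clock": time; "joints": joint angles; "joint_vel": joint speeds; "joint_efforts": joint torques, N m; "position": TCP position; "ee_rot": TCP orientation; "contact_force": force on the tool from outside, world axes, zero at the start; "wrist_torque": the same for the moment, N m; "gripper_width": finger opening in mm.
Only numpy, scipy, OpenCV 4.12 (cv2) and the standard library are available. Lean on these libraries where they do the work, as an engineer would, in place of code of your own. Each camera call takes 0.05 s, during which the arm holds its last target. There are 200 camera calls.

## Task

The yellow blade of this bench fume extractor's fan rubs on a dent somewhere in the ring round it. Turn the fan round gently by its blades, feel for the place where it drags, and leave the yellow blade standing in the middle of that tight spot, so that the ring can be straightened there. Leave the jar, the tape roll and the circuit board where they are.

Things in the scene. Friction and masses are not known exactly. Their poses are not given: they have to be found in the camera images.
- housing: Fume extractor, fixed to the bench: black foot 240 x 300 x 18 mm, two uprights and a grey square head, 262 mm wide, 50 mm deep, whose open face leans 30 degrees from level: it looks up and to the robot's left, often a little away from the robot. Origin: centre of the foot's underside, on the bench; x: level, opposite to where the face looks, z up.
- handle (a point): Middle of the black carrying handle's bar, 14 mm thick, 240 mm wide, level, over the raised edge of the face: 142 mm from the fan's axis, 85 mm out from the blades' middle plane. A tool held upright fouls it; work along the fan's axis.
- shroud: Fixed aluminium ring round the fan, inner radius 98 mm. Origin: the fan's centre, 160 mm above the bench, in the blades' middle plane. z: the fan's axis, out of the face, 30 degrees from vertical; x: in the fan's plane, straight up the slope; y: level. The ring spans z -30 to +22 mm; motor bracket bars below z = -32 mm. Its dent, at an unknown angle, cannot be seen.
- fan: Fan on the ring's centre and axis (z); turns without end, either way. Hub 48 mm across, z -20 to +14 mm; four blades 90 degrees apart, 5 mm thick, from 24 to 90 mm radius, z -14 to +14 mm, twisted 20 degrees: the yellow one along the fan's x, grey ones along y, -x, -y. Closed fingers fit between two blades. Free, it needs about 0.2 N at 55 mm radius and stops at once when let go.
- yellow_tip (a point): Outer end of the yellow blade, 92 mm from the axis. Only it meets the dent, and at the start it is clear of it. Coming to the one tight spot, drag begins some 20 degrees before the middle, rises smoothly to 6 to 8 N (felt at 55 mm radius) around the middle and is gone some 20 degrees past it. The blade stays where it is left in the spot.
- jar: Green screw-top jar, 64 mm in diameter, 80 mm tall, standing loose beside the extractor; origin at its underside. Bystander.
- tape: Roll of masking tape lying flat, 90 mm in diameter, 20 mm high; origin at its underside. Bystander.
- board: Blue circuit board lying flat, 100 x 140 mm, 12 mm high with its parts; origin at its underside. Bystander.

How it is judged (in metres and radians):
At the end, for the whole second after the job is handed in: The fan is at rest with the yellow blade in the tight spot, pressed by the dent with more than 4 N (about 7.5 N in the very middle; this allows some 12 degrees either side of the middle) (contact force between fan and shroud above 4 N and angular speed of fan below 0.1 rad/s); the robot touches nothing.
It fails at once if the fan is forced (more than 25 N on it) (contact force between the arm and fan above 25 N).
It fails at once if a bystander is moved by more than 20 mm (distance of any of jar, tape, board from where it was at the start of the episode above 0.02 m).
It also fails if it takes over 69 s, if anything falls off the work surface, if the arm or the gripper's body presses on something with over 40 N, if the wrist force passes 120 N, or if a joint passes its speed limit or range.

## Working session

There is one attempt and no reset: what is moved stays moved. The work goes in short steps, Python scripts to look and compute and a tool call to move; the robot and the scene stay as the last step left them, time stands still between calls to the robot, and variables do not carry over. Pictures are saved under pics/ and viewed, about 8 in all and at most 12, crops included, and the job is handed in when it is done.

Besides the shell and the picture viewer there is one more tool, called after "Call:" as name(argument=value, ...), one argument or row to a line, values as JSON. servo_tool: Moves the arm, as the interface text tells. Its arguments: {"type":"object","properties":{"turn":{"type":"array","items":{"type":"array","items":{"type":"number"}}},"dp":{"type":"array","items":{"type":"array","items":{"type":"number"}}},"fingers":{"type":"array","items":{"type":"number"}}},"required":["turn","dp","fingers"]}

```bash
mkdir -p pics
cat > h.py <<'E'
from bench import *
import numpy as np, cv2
from scipy.spatial.transform import Rotation as R
def cam(n):
    s=read_state(); d=get_image(n)
    if 'world_from_camera' in d: T=np.array(d['world_from_camera'])
    else:
        W=np.eye(4);W[:3,:3]=R.from_quat(s['ee_rot']).as_matrix();W[:3,3]=s['position'];T=W@np.array(d['mount'])
    f=210/np.tan(np.radians(d['vfov'])/2)
    return d['img'],T,f,d['cx'],d['cy']
def ray(c,u,v):
    _,T,f,cx,cy=c; d=T[:3,:3]@np.array([(u-cx)/f,(v-cy)/f,1]); return T[:3,3],d/np.linalg.norm(d)
def proj(c,p):
    _,T,f,cx,cy=c; q=np.linalg.inv(T)@np.append(p,1); return np.array([cx+f*q[0]/q[2],cy+f*q[1]/q[2]])
def tri(rs):
    A=sum(np.eye(3)-np.outer(d,d) for o,d in rs); b=sum((np.eye(3)-np.outer(d,d))@o for o,d in rs); return np.linalg.solve(A,b)
def save(n,img): cv2.imwrite('pics/'+n,img[:,:,::-1])
E
python3 - <<'E'
from h import *
s=read_state(); print(s)
ims=[]
for n in ['scene','side']:
    c=cam(n); print(n,c[1].round(3).tolist(),c[2:]); ims.append(c[0])
    for q in ['housing','handle','shroud','fan','yellow_tip','jar','tape','board']:
        print(q,[(r['box'],round(r['score'],2)) for r in search_frame(q,n)[:2]])
    save(n+'.png',c[0])
E
```

```text
{'clock': 0.0, 'joints': array([-1.01743530e+00,  3.85592839e-01,  6.63608005e-03, -4.99579959e-04,
       -1.19400754e+00, -2.58626176e-01]), 'joint_vel': array([0.00057671, 0.00056563, 0.00167601, 0.00127057, 0.00069754,
       0.00101834]), 'joint_efforts': array([-3.04962361e-05, -3.92285979e+01,  1.88406640e+01,  4.18648347e+00,
       -4.59177376e-03,  8.52079665e-06]), 'position': array([ 181.3918649 , -597.40385384,  191.90370696]), 'ee_rot': array([-1.46743353e-01,  9.89173978e-01,  1.08756144e-03, -2.14806413e-04]), 'contact_force': array([-0.43795329, -0.72223809,  0.70342743]), 'wrist_torque': array([0.01894212, 0.02297179, 0.0395142 ]), 'gripper_width': 85.79998569701941}
scene [[-0.225, 0.651, -0.725, 1301.645], [0.974, 0.161, -0.158, 212.099], [0.014, -0.742, -0.671, 933.453], [0.0, 0.0, 0.0, 1.0]] (np.float64(517.3095733841238), 278.67423776224734, 208.25779566872973)
housing [([189.5, 135.5, 155.9, 215.6], 0.75)]
handle [([186.2, 136.2, 160.7, 217.5], 0.59)]
shroud [([225.4, 188.6, 95.4, 95.8], 0.64)]
fan [([240.3, 199.5, 65.6, 64.6], 0.89)]
yellow_tip [([239.4, 198.4, 63.3, 64.6], 0.91)]
jar [([143.0, 238.2, 28.2, 44.4], 0.77), ([186.7, 135.2, 160.2, 213.7], 0.34)]
tape [([176.9, 212.3, 29.4, 28.4], 0.72)]
board [([335.6, 283.7, 73.8, 62.9], 0.68)]
side [[-0.589, -0.55, 0.592, -163.12], [-0.808, 0.403, -0.43, 531.689], [-0.002, -0.731, -0.682, 978.226], [0.0, 0.0, 0.0, 1.0]] (np.float64(525.3641159623663), 285.63519645938374, 205.530032261124)
housing [([208.4, 117.8, 151.2, 198.7], 0.72)]
handle [([215.4, 117.1, 143.0, 200.7], 0.78)]
shroud [([237.3, 165.0, 88.3, 91.1], 0.72), ([347.3, 178.3, 21.7, 33.8], 0.6)]
fan [([241.8, 179.1, 71.6, 57.6], 0.79)]
yellow_tip [([242.9, 182.6, 71.6, 53.4], 0.76)]
jar []
tape [([364.8, 226.9, 34.6, 32.5], 0.69)]
board [([168.8, 263.9, 45.3, 54.4], 0.66)]
```

View pics/scene.png

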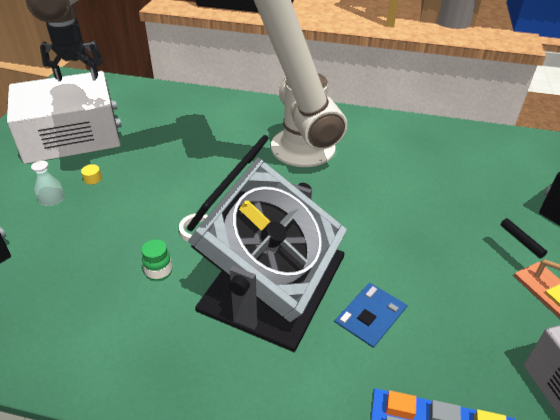

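View pics/side.png

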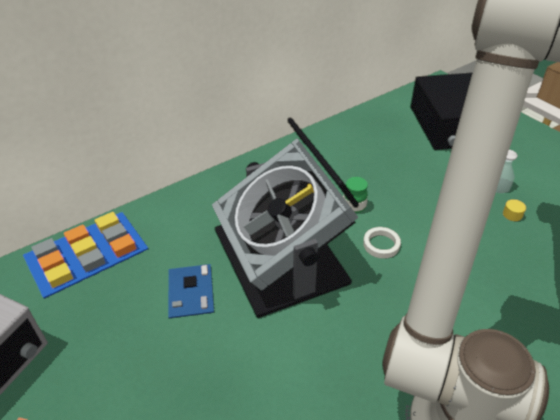

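```bash
cat >> h.py <<'E'
def frame(th):
    hx=np.array([np.cos(th),np.sin(th),0]);k=np.array([0,0,1.]);s,c=.5,np.sqrt(.75)
    x=c*hx+s*k; z=-s*hx+c*k; return np.stack([x,np.cross(z,x),z],1)
E
python3 - <<'E'
from h import *
from scipy.optimize import least_squares
a,b=cam('scene'),cam('side')
print('hub',tri([ray(a,277,232),ray(b,278,207)]))
h1=tri([ray(a,265,141),ray(b,350,198)]);h2=tri([ray(a,192,225),ray(b,291,122)])
print(h1,h2,np.linalg.norm(h1-h2))
obs=[(a,(277,232),(0,0,14)),(b,(278,207),(0,0,14))]
# handle end signs
def res(p,sg):
    F=frame(p[3]);o=[]
    L=obs+[(a,(265,141),(142,sg*120,85)),(b,(350,198),(142,sg*120,85)),(a,(192,225),(142,-sg*120,85)),(b,(291,122),(142,-sg*120,85))]
    for c,uv,q in L: o+=list(proj(c,p[:3]+F@np.array(q))-uv)
    return np.array(o)
best=min((least_squares(res,[550,100,160,t],args=(sg,)) for sg in(1,-1) for t in (-2,0,2)),key=lambda r:r.cost)
p=best.x;print(p,best.cost,best.fun.round(1));F=frame(p[3]);print(F.round(3))
for n,c in(('scene',a),('side',b)):
    im=c[0].copy()
    for r,z in((98,22),(24,14)):
        pts=np.array([proj(c,p[:3]+F@np.array([r*np.cos(t),r*np.sin(t),z])) for t in np.linspace(0,6.28,60)])
        cv2.polylines(im,[pts.round().astype(int)],True,(255,0,0),1)
    m=cv2.inRange(cv2.cvtColor(c[0],cv2.COLOR_RGB2HSV),(22,150,100),(32,255,255));
    x0,y0,w,h=[int(v) for v in search_frame('shroud',n)[0]['box']]
    mm=np.zeros_like(m);mm[y0:y0+h,x0:x0+w]=m[y0:y0+h,x0:x0+w]
    vs,us=np.nonzero(mm); R_=[]
    for u,v in zip(us,vs):
        o,d=ray(c,u,v);t=((p[:3]-o)@F[:,2])/(d@F[:,2]);R_.append(F.T@(o+t*d-p[:3]))
    R_=np.array(R_);mn=R_.mean(0);print(n,len(R_),mn,np.degrees(np.arctan2(mn[1],mn[0])),np.hypot(R_[:,0],R_[:,1]).max())
    # jar in plane
    crop=im[y0-70:y0+150,x0-80:x0+170]; ims=cv2.resize(crop,None,fx=1.6*1,fy=1.6,interpolation=cv2.INTER_CUBIC)
    if n=='scene': A=ims
    else:
        hgt=min(len(A),len(ims)); save('fit.png',np.hstack([A[:hgt],ims[:hgt]]))
E
```

```text
hub [545.76667951  41.59293992 167.84266423]
[385.44482583 -22.71888098 279.1100753 ] [671.74629682 -88.72927206 275.72636422] 293.83218598568726
[546.11082387  25.1637787  136.6585654    4.49314988] 252.6776819926303 [ -6.    5.4   1.8   4.7  -5.5   5.1  -7.3  -8.3   8.4 -11.6   2.7   5.1]
[[-0.188  0.976  0.109]
 [-0.845 -0.217  0.488]
 [ 0.5    0.     0.866]]
scene 426 [ 5.73180594e+01 -3.07155940e+01 -1.19993051e-14] -28.185961073571214 102.03135975972306
side 188 [ 5.94805248e+01  1.65875008e+01 -5.47505718e-14] 15.582340702628992 95.56915481818757
```

View pics/fit.png

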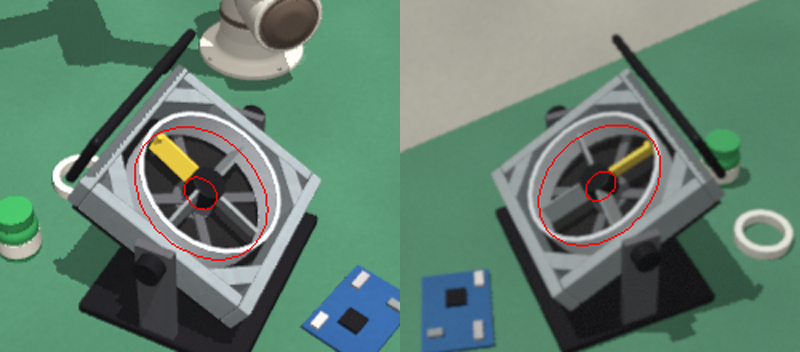

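```bash
cat > fit.py <<'E'
from h import *
from scipy.optimize import least_squares
a,b=cam('scene'),cam('side')
P=[]
for n,c in(('scene',a),('side',b)):
    x0,y0,w,h=[int(v) for v in search_frame('shroud',n)[0]['box']]
    hsv=cv2.cvtColor(c[0],cv2.COLOR_RGB2HSV); m=cv2.inRange(hsv,(0,0,215),(180,40,255))
    q=np.zeros_like(m);q[y0-5:y0+h+5,x0-5:x0+w+5]=m[y0-5:y0+h+5,x0-5:x0+w+5]
    nn,l,st,_=cv2.connectedComponentsWithStats(q,connectivity=8);k=1+st[1:,4].argmax();vs,us=np.nonzero(l==k);print(n,st[k])
    P.append((c,[ray(c,u,v) for u,v in zip(us,vs)],us,vs))
def loc(p,rs,z):
    F=frame(p[3]);o=np.array([r[0] for r in rs])-p[:3];d=np.array([r[1] for r in rs])
    o,d=o@F,d@F; return o+((z-o[:,2])/d[:,2])[:,None]*d
def res(p):
    return np.concatenate([np.hypot(*loc(p,q[1],22)[:,:2].T)-p[4] for q in P])
r=min((least_squares(res,[546,30,160,t,100],loss='soft_l1',f_scale=3) for t in(4.2,4.6,5)),key=lambda r:r.cost)
p=r.x;print('pose',p.round(2),'rms',np.sqrt(np.mean(res(p)**2)));F=frame(p[3]);print(F.round(3).tolist())
out=[]
for (n,(c,_,_,_)) in zip(('scene','side'),P):
    im=c[0].copy();C=tuple
    for rr,z in((98,22),(98,-30),(24,14)):
        pts=np.array([proj(c,p[:3]+F@np.array([rr*np.cos(t),rr*np.sin(t),z])) for t in np.linspace(0,6.28,60)]);cv2.polylines(im,[pts.round().astype(int)],True,(255,0,0),1)
    e=[tuple(proj(c,p[:3]+F@np.array([142,s,85])).round().astype(int).tolist()) for s in(-120,120)];cv2.line(im,e[0],e[1],(255,0,255),1)
    x0,y0,w,h=[int(v) for v in search_frame('shroud',n)[0]['box']]
    m=cv2.inRange(cv2.cvtColor(c[0],cv2.COLOR_RGB2HSV),(20,140,80),(34,255,255));q=np.zeros_like(m);q[y0:y0+h,x0:x0+w]=m[y0:y0+h,x0:x0+w]
    vs,us=np.nonzero(q);L=loc(p,[ray(c,u,v) for u,v in zip(us,vs)],4);mn=L.mean(0);print(n,'yellow',np.degrees(np.arctan2(mn[1],mn[0])).round(1),np.hypot(*mn[:2]),np.hypot(*L[:,:2].T).min(),np.hypot(*L[:,:2].T).max())
    cx,cy=x0+w//2,y0+h//2;out.append(cv2.resize(im[cy-110:cy+110,cx-125:cx+125],None,fx=1.6,fy=1.6,interpolation=cv2.INTER_CUBIC))
    for k in ('jar','tape','board'):
        for g in search_frame(k,n)[:1]:
            l,t,w,h=g['box'];o,d=ray(c,l+w/2,t+h/2);zz={'jar':40,'tape':10,'board':6}[k];print(k,(o+d*(zz-o[2])/d[2]).round(0))
save('fit2.png',np.hstack(out));np.save('pose.npy',p)
E
python3 fit.py
```

```text
scene [233 187  88  88 643]Traceback (most recent call last):
  File "fit.py", line 9, in <module>
    nn,l,st,_=cv2.connectedComponentsWithStats(q,connectivity=8);k=1+st[1:,4].argmax();vs,us=np.nonzero(l==k);print(n,st[k])
                                                                     ~~~~~~~~~~~~~~~^^
ValueError: attempt to get argmax of an empty sequence
```

```bash
sed -i "s/m=cv2.inRange(hsv,(0,0,215),(180,40,255))/m=cv2.inRange(hsv,(0,0,{'scene':215,'side':175}[n]),(180,60,255))/" fit.py
python3 fit.py
```

```text
scene [233 187  88  88 644]
side [235 166  83  81 550]
pose [545.61  36.18 159.57   4.5  100.69] rms 1.816206888939443
[[-0.185, 0.977, 0.107], [-0.846, -0.213, 0.489], [0.5, 0.0, 0.866]]
scene yellow -3.7 56.52870724788202 23.337028129903157 91.07408494872463
jar [ 581. -232.   40.]
tape [390.  -5.  10.]
board [590. 267.   6.]
side yellow -7.0 59.392811404117495 21.850024441871668 91.7632111682585
jar [ 571. -238.   40.]
tape [ 426. -194.   10.]
board [572. 267.   6.]
```

View pics/fit2.png

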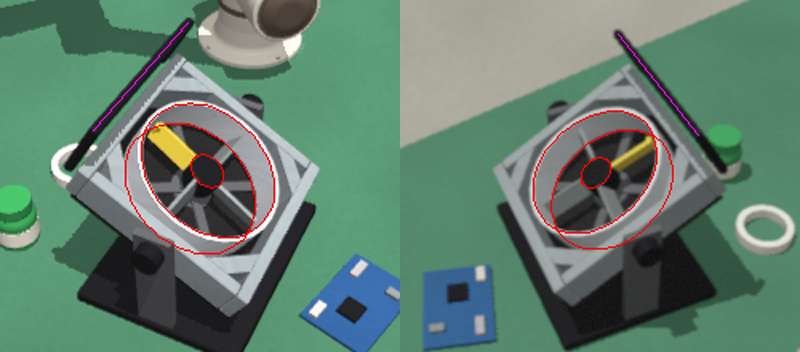

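Call:
servo_tool(
  turn=[
    [0, 0, 0],
    [0, 0, 0],
    [0, 0, 0],
    [0, 0, 0],
    [0, 0, 0],
  ],
  dp=[
    [0, 0, 0.06],
    [0, 0, 0.06],
    [0.02, 0.02, 0.06],
    [0.04, 0.04, 0.05],
    [0.045, 0.05, 0.03],
  ],
  fingers=[0, 0, 0, 0, 0],
)

```text
clock: 2.52
position: [269.3, -501.4, 436.3]
ee_rot: [-0.143, 0.99, 0.005, -0.001]
contact_force: [1.2, -0.8, -0.2]
gripper_width: -0.2
```

Call:
servo_tool(
  turn=[
    [0, 0, 0],
    [0, 0, 0],
    [0, 0, 0],
    [0, 0, 0],
    [0, 0, 0],
  ],
  dp=[
    [0.045, 0.05, 0.0],
    [0.045, 0.06, 0],
    [0.03, 0.06, 0],
    [0.03, 0.06, 0],
    [0.03, 0.06, 0],
  ],
  fingers=[0, 0, 0, 0, 0],
)

```text
clock: 3.15
position: [433.2, -236.2, 438.5]
ee_rot: [-0.142, 0.99, 0.002, 0.001]
contact_force: [2.0, 0.0, 0.9]
gripper_width: 0.1
```

Run:
```python
from h import *
print(np.array(get_image('wrist')['mount']).round(2).tolist()); print(read_state()['joints'])
```

```text
[[-0.0, -0.96, -0.28, 69.9], [1.0, -0.0, -0.0, 0.1], [0.0, -0.28, 0.96, -181.64], [0.0, 0.0, 0.0, 1.0]]
[-0.16319069  0.08530566  0.20855469 -0.00772981 -1.69170396 -1.11578287]
```

Call:
servo_tool(
  turn=[
    [0, 0, 0],
    [0, 0, 0],
    [-0.1, 0.022, 0],
    [-0.1, 0.022, 0],
    [-0.1, 0.022, 0],
  ],
  dp=[
    [0.027, 0.055, 0.0],
    [0.027, 0.055, 0],
    [0.027, 0.055, 0],
    [0.027, 0.055, 0],
    [0.027, 0.055, 0],
  ],
  fingers=[0, 0, 0, 0, 0],
)

```text
clock: 3.82
position: [569.2, 43.2, 442.5]
ee_rot: [-0.142, 0.978, -0.145, -0.048]
contact_force: [0.9, -1.7, 0.6]
gripper_width: 0.1
```

Call:
servo_tool(
  turn=[
    [-0.1, 0.022, 0],
    [-0.1, 0.022, 0],
    [0, 0, 0],
    [0, 0, 0],
    [0, 0, 0],
  ],
  dp=[
    [0.02, 0.03, 0.0],
    [0, 0, -0.03],
    [0, 0, 0],
    [0, 0, 0],
    [0, 0, 0],
  ],
  fingers=[0, 0, 0, 0, 0],
)

```text
clock: 4.45
position: [591.9, 79.5, 411.2]
ee_rot: [-0.142, 0.956, -0.241, -0.083]
contact_force: [0.4, -0.3, -0.9]
gripper_width: 0.0
```

```bash
cat > st.py <<'E'
from h import *
p=np.load('pose.npy');F=frame(p[3]);s=read_state()
L=F.T@(s['position']-p[:3]);M=F.T@R.from_quat(s['ee_rot']).as_matrix();f=F.T@s['contact_force']
t=np.arctan2(L[1],L[0]);z=R.from_quat(s['ee_rot']).as_matrix()[:,2]
print('clk',round(s['clock'],2),'pos',s['position'].round(1),'loc',L.round(1),'r',np.hypot(*L[:2]).round(1),'ang',np.degrees(t).round(1),'floc',f.round(1),'tang',(f@[-np.sin(t),np.cos(t),0]).round(2))
print('turn needed',np.cross(z,-F[:,2]).round(3),'joints',s['joints'].round(2))
E
cat > yel.py <<'E'
from h import *
p=np.load('pose.npy');F=frame(p[3])
for n in('scene','side','wrist'):
    c=cam(n);m=cv2.inRange(cv2.cvtColor(c[0],cv2.COLOR_RGB2HSV),(20,140,60),(34,255,255));vs,us=np.nonzero(m)
    if not len(us):continue
    rs=[ray(c,u,v) for u,v in zip(us,vs)];o=(np.array([r[0] for r in rs])-p[:3])@F;d=np.array([r[1] for r in rs])@F
    L=o+((4-o[:,2])/d[:,2])[:,None]*d;L=L[np.hypot(L[:,0],L[:,1])<96]
    if len(L)>8: mn=L.mean(0);print(n,len(L),'yellow ang',np.degrees(np.arctan2(mn[1],mn[0])).round(1),'r',np.hypot(*mn[:2]).round(0))
    if n=='wrist': wc=c
E
python3 st.py; python3 -c "
exec(open('yel.py').read())
im=wc[0].copy()
for r,z in((98,22),(24,14)):
    pts=np.array([proj(wc,p[:3]+F@np.array([r*np.cos(t),r*np.sin(t),z])) for t in np.linspace(0,6.28,60)]);cv2.polylines(im,[pts.round().astype(int)],True,(255,0,0),1)
save('w1.png',im)"
```

```text
clk 4.45 pos [591.9  79.5 411.2] loc [ 80.6  36.  244.1] r 88.3 ang 24.1 floc [-0.2  0.4 -0.9] tang 0.49
turn needed [-0.005  0.014 -0.007] joints [ 0.6   0.41  0.33  0.37 -1.85 -1.83]
scene 426 yellow ang -3.6 r 57.0
side 221 yellow ang -7.0 r 59.0
wrist 591 yellow ang -6.7 r 58.0
```

View pics/w1.png

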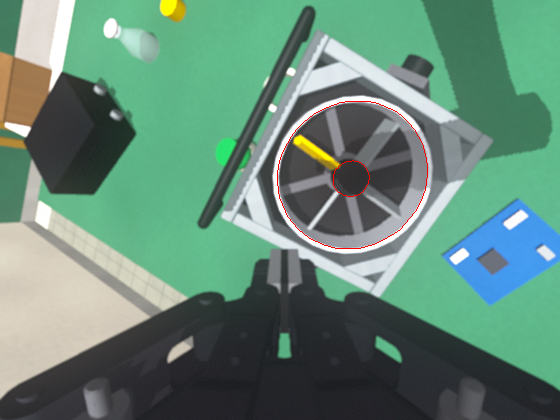

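Call:
servo_tool(
  turn=[
    [-0.005, 0.014, -0.007],
    [0, 0, 0],
    [0, 0, 0],
    [0, 0, 0],
    [0, 0, 0],
  ],
  dp=[
    [0.008, 0.03, -0.018],
    [-0.0052, -0.0237, -0.042],
    [-0.0052, -0.0237, -0.042],
    [-0.0052, -0.0237, -0.042],
    [-0.0052, -0.0237, -0.042],
  ],
  fingers=[0, 0, 0, 0, 0],
)

```text
clock: 5.22
position: [580.9, 12.4, 228.7]
ee_rot: [-0.138, 0.958, -0.238, -0.082]
contact_force: [0.3, 0.5, -0.1]
gripper_width: 0.0
```

```bash
python3 st.py; python3 -c "
exec(open('yel.py').read())
save('w2.png',wc[0])"
```

```text
clk 5.22 pos [580.9  12.4 228.7] loc [48.2 39.6 52. ] r 62.3 ang 39.4 floc [-0.6  0.2  0.1] tang 0.52
turn needed [-0.013  0.014 -0.006] joints [ 0.51  0.4  -0.12  0.39 -1.41 -1.93]
scene 428 yellow ang -3.6 r 57.0
side 227 yellow ang -7.4 r 59.0
wrist 1859 yellow ang -6.9 r 57.0
```

View pics/w2.png

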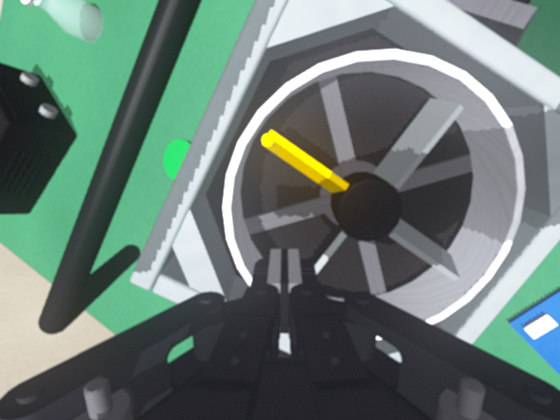

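Call:
servo_tool(
  turn=[
    [-0.01, 0.01, -0.006],
    [0, 0, 0],
    [0, 0, 0],
    [0, 0, 0],
    [0, 0, 0],
  ],
  dp=[
    [-0.002, -0.006, -0.013],
    [-0.002, -0.006, -0.013],
    [-0.002, -0.006, -0.013],
    [-0.002, -0.006, -0.013],
    [0, 0, 0],
  ],
  fingers=[0, 0, 0, 0, 0],
)

```text
clock: 6.0
position: [574.3, -11.8, 176.6]
ee_rot: [-0.135, 0.957, -0.242, -0.087]
contact_force: [-0.5, -0.0, 0.5]
gripper_width: -0.2
```

```bash
cat > plan.py <<'E'
import sys
exec(open('st.py').read())
step,n,lag=float(sys.argv[1]),int(sys.argv[2]),float(sys.argv[3]) if len(sys.argv)>3 else 1
T=np.degrees(t);rc=lambda a,r,zz:np.array([r*np.cos(np.radians(a)),r*np.sin(np.radians(a)),zz])
prev=L.copy();ZT=-6;RT=57;N=5*n
for k in range(1,N+1):
    w=min(1,k/5);g=rc(T+step*k,np.hypot(*L[:2])*(1-w)+RT*w,L[2]*(1-w)+ZT*w);d=F@(g-prev)*lag;prev=g
    print('[%.4f, %.4f, %.4f]'%tuple(d/1000),end=', ' if k%5 else '\n')
E
python3 plan.py 4 3
```

```text
clk 6.0 pos [574.3 -11.8 176.6] loc [43.8 38.3 -5.6] r 58.2 ang 41.1 floc [ 0.4 -0.4  0.4] tang -0.57
turn needed [-0.003  0.005 -0.003] joints [ 0.48  0.43 -0.22  0.41 -1.29 -1.96]
[0.0033, 0.0019, -0.0015], [0.0031, 0.0021, -0.0016], [0.0029, 0.0022, -0.0017], [0.0027, 0.0024, -0.0018], [0.0024, 0.0026, -0.0018]
[0.0024, 0.0026, -0.0018], [0.0022, 0.0028, -0.0018], [0.0020, 0.0029, -0.0019], [0.0017, 0.0030, -0.0019], [0.0015, 0.0031, -0.0020]
[0.0012, 0.0032, -0.0020], [0.0009, 0.0033, -0.0020], [0.0007, 0.0034, -0.0020], [0.0004, 0.0034, -0.0020], [0.0001, 0.0035, -0.0020]
```

Call:
servo_tool(
  turn=[
    [0, 0, 0],
    [0, 0, 0],
    [0, 0, 0],
    [0, 0, 0],
    [0, 0, 0],
  ],
  dp=[
    [0.0033, 0.0019, -0.0015],
    [0.0031, 0.0021, -0.0016],
    [0.0029, 0.0022, -0.0017],
    [0.0027, 0.0024, -0.0018],
    [0.0024, 0.0026, -0.0018],
  ],
  fingers=[0, 0, 0, 0, 0],
)

```text
clock: 6.62
position: [591.1, 0.9, 168.9]
ee_rot: [-0.135, 0.957, -0.241, -0.085]
contact_force: [0.4, -0.6, 0.1]
gripper_width: -0.1
```

Call:
servo_tool(
  turn=[
    [0, 0, 0],
    [0, 0, 0],
    [0, 0, 0],
    [0, 0, 0],
    [0, 0, 0],
  ],
  dp=[
    [0.0024, 0.0026, -0.0018],
    [0.0022, 0.0028, -0.0018],
    [0.002, 0.0029, -0.0019],
    [0.0017, 0.003, -0.0019],
    [0.0015, 0.0031, -0.002],
  ],
  fingers=[0, 0, 0, 0, 0],
)

```text
clock: 7.25
position: [601.6, 16.5, 158.7]
ee_rot: [-0.135, 0.957, -0.241, -0.085]
contact_force: [-0.3, -0.2, -0.5]
gripper_width: 0.0
```

Call:
servo_tool(
  turn=[
    [0, 0, 0],
    [0, 0, 0],
    [0, 0, 0],
    [0, 0, 0],
    [0, 0, 0],
  ],
  dp=[
    [0.0012, 0.0032, -0.002],
    [0.0009, 0.0033, -0.002],
    [0.0007, 0.0034, -0.002],
    [0.0004, 0.0034, -0.002],
    [0.0001, 0.0035, -0.002],
  ],
  fingers=[0, 0, 0, 0, 0],
)

```text
clock: 7.88
position: [605.1, 34.5, 147.9]
ee_rot: [-0.135, 0.957, -0.242, -0.085]
contact_force: [0.1, 0.9, -0.0]
gripper_width: -0.5
```

```bash
python3 yel.py; python3 plan.py 4 4
```

```text
scene 414 yellow ang -3.0 r 58.0
side 73 yellow ang -10.4 r 35.0
wrist 4398 yellow ang -7.0 r 59.0
clk 8.03 pos [605.   34.4 147.9] loc [-15.2  58.4  -4.6] r 60.4 ang 104.6 floc [-0.   0.4 -0.4] tang -0.05
turn needed [-0.004  0.008 -0.004] joints [ 0.52  0.52 -0.14  0.4  -1.29 -2.  ]
[-0.0011, 0.0035, -0.0021], [-0.0014, 0.0034, -0.0021], [-0.0017, 0.0033, -0.0020], [-0.0019, 0.0031, -0.0019], [-0.0021, 0.0030, -0.0017]
[-0.0017, 0.0032, -0.0016], [-0.0020, 0.0031, -0.0015], [-0.0022, 0.0030, -0.0014], [-0.0024, 0.0029, -0.0013], [-0.0026, 0.0027, -0.0012]
[-0.0028, 0.0026, -0.0011], [-0.0030, 0.0024, -0.0010], [-0.0032, 0.0022, -0.0009], [-0.0034, 0.0020, -0.0007], [-0.0035, 0.0018, -0.0006]
[-0.0036, 0.0016, -0.0005], [-0.0037, 0.0014, -0.0003], [-0.0038, 0.0012, -0.0002], [-0.0039, 0.0009, -0.0000], [-0.0039, 0.0007, 0.0001]
```

```bash
python3 -c "
from h import *
a=cam('wrist')[0][100:400,100:460];b=cam('scene')[0][150:300,190:350]
save('w3.png',np.hstack([a,cv2.resize(b,(320,300),interpolation=cv2.INTER_CUBIC)]))"
```

```text
(no output)
```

View pics/w3.png

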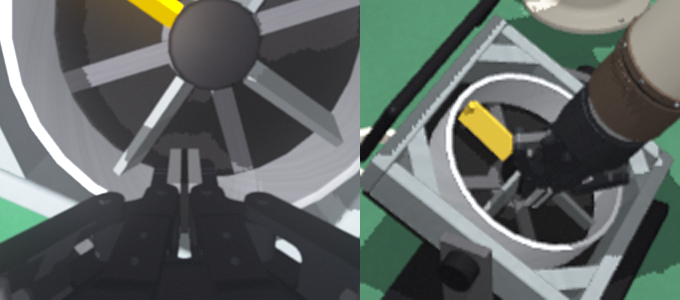

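```bash
python3 plan.py -5 1
```

```text
clk 8.12 pos [605.1  34.2 148.2] loc [-15.   58.6  -4.5] r 60.5 ang 104.4 floc [0.1 0.5 0.2] tang -0.23
turn needed [-0.004  0.008 -0.004] joints [ 0.52  0.52 -0.14  0.4  -1.29 -2.  ]
[-0.0006, -0.0047, 0.0024], [-0.0011, -0.0046, 0.0024], [-0.0015, -0.0044, 0.0023], [-0.0019, -0.0042, 0.0023], [-0.0023, -0.0040, 0.0022]
```

Call:
servo_tool(
  turn=[
    [0, 0, 0],
    [0, 0, 0],
    [0, 0, 0],
    [0, 0, 0],
    [0, 0, 0],
  ],
  dp=[
    [-0.0006, -0.0047, 0.0024],
    [-0.0011, -0.0046, 0.0024],
    [-0.0015, -0.0044, 0.0023],
    [-0.0019, -0.0042, 0.0023],
    [-0.0023, -0.004, 0.0022],
  ],
  fingers=[0, 0, 0, 0, 0],
)

```text
clock: 8.75
position: [597.2, 10.3, 160.9]
ee_rot: [-0.135, 0.957, -0.241, -0.085]
contact_force: [-1.1, -0.5, 0.2]
gripper_width: 0.0
```

```bash
python3 yel.py; python3 plan.py -5 1;python3 -c "
from h import *
a=cam('wrist')[0][100:400,100:460];save('w4.png',a)"
```

```text
scene 256 yellow ang -1.8 r 68.0
side 182 yellow ang -8.1 r 53.0
wrist 4072 yellow ang -7.0 r 58.0
clk 8.9 pos [597.3  10.5 161. ] loc [12.9 55.9 -5.8] r 57.4 ang 77.0 floc [ 0.2 -0.7  0.3] tang -0.31
turn needed [-0.005  0.008 -0.004] joints [ 0.5   0.49 -0.17  0.41 -1.29 -1.98]
[-0.0023, -0.0038, 0.0024], [-0.0026, -0.0036, 0.0023], [-0.0030, -0.0033, 0.0022], [-0.0033, -0.0031, 0.0021], [-0.0036, -0.0028, 0.0020]
```

View pics/w4.png

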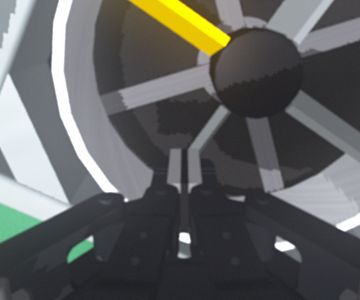

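```bash
python3 -c "
from h import *
d=get_image('wrist');M=np.linalg.inv(np.array(d['mount']));f=210/np.tan(np.radians(d['vfov'])/2);print(f,d['cx'],d['cy'])
for z in (0,-10,-20,-30):
  for x in(-11,0,11):
    q=M@[x,7,z,1];print(z,x,(d['cx']+f*q[0]/q[2]).round(),(d['cy']+f*q[1]/q[2]).round())
im=d['img'];c=cv2.resize(im[200:360,200:380],None,fx=3.3,fy=3.3,interpolation=cv2.INTER_CUBIC);save('w5.png',c)
c=cam('wrist');p=np.load('pose.npy');F=frame(p[3])
hsv=cv2.cvtColor(c[0],cv2.COLOR_RGB2HSV)
for z in(22,): 
  for a in range(-60,190,20):
    print(a,proj(c,p[:3]+F@np.array([98*np.cos(np.radians(a)),98*np.sin(np.radians(a)),z])).round(0))
for a in (83,):
  for z in(14,-14):
    for r in(30,60,90): print('blade',z,r,proj(c,p[:3]+F@np.array([r*np.cos(np.radians(a)),r*np.sin(np.radians(a)),z])).round(0))
"
```

```text
311.3051239499014 284.031227924835 210.08920468332803
0 -11 296.0 255.0
0 0 296.0 238.0
0 11 296.0 221.0
-10 -11 297.0 261.0
-10 0 297.0 244.0
-10 11 297.0 227.0
-20 -11 297.0 269.0
-20 0 297.0 251.0
-20 11 298.0 233.0
-30 -11 298.0 277.0
-30 0 298.0 259.0
-30 11 298.0 239.0
-60 [369. -60.]
-40 [287. -40.]
-20 [220.  10.]
0 [177.  77.]
20 [162. 149.]
40 [171. 216.]
60 [201. 272.]
80 [244. 312.]
100 [297. 336.]
120 [354. 343.]
140 [412. 333.]
160 [467. 306.]
180 [515. 262.]
blade 14 30 [322. 219.]
blade 14 60 [290. 261.]
blade 14 90 [260. 299.]
blade -14 30 [317. 205.]
blade -14 60 [289. 242.]
blade -14 90 [263. 276.]
```

View pics/w5.png

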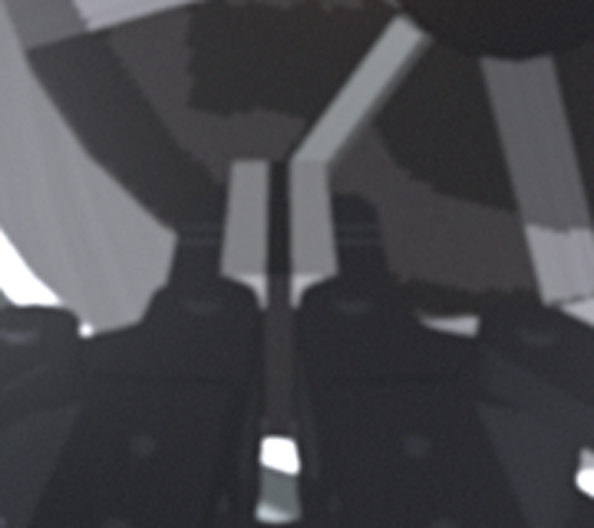

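```bash
python3 plan.py -6.5 1; python3 -c "
from h import *
p=np.load('pose.npy');print((frame(p[3])@[0,0,-.006]).round(4))"
```

```text
clk 9.05 pos [597.4  10.9 160.6] loc [12.4 56.  -6. ] r 57.3 ang 77.5 floc [-0.  -1.1  0.4] tang -0.2
turn needed [-0.004  0.008 -0.004] joints [ 0.5   0.49 -0.17  0.41 -1.29 -1.98]
[-0.0029, -0.0049, 0.0031], [-0.0036, -0.0045, 0.0030], [-0.0041, -0.0041, 0.0028], [-0.0047, -0.0036, 0.0026], [-0.0051, -0.0031, 0.0024]
[-0.0006 -0.0029 -0.0052]
```

Call:
servo_tool(
  turn=[
    [0, 0, 0],
    [0, 0, 0],
    [0, 0, 0],
    [0, 0, 0],
    [0, 0, 0],
  ],
  dp=[
    [-0.0029, -0.0049, 0.0031],
    [-0.0036, -0.0045, 0.003],
    [-0.0041, -0.0041, 0.0028],
    [-0.0047, -0.0036, 0.0026],
    [-0.0051, -0.0031, 0.0024],
  ],
  fingers=[0, 0, 0, 0, 0],
)

```text
clock: 9.68
position: [575.6, -10.5, 175.1]
ee_rot: [-0.135, 0.957, -0.242, -0.085]
contact_force: [-0.7, 0.6, -0.1]
gripper_width: 0.1
```

Call:
servo_tool(
  turn=[
    [0, 0, 0],
    [0, 0, 0],
    [0, 0, 0],
    [0, 0, 0],
    [0, 0, 0],
  ],
  dp=[
    [-0.0006, -0.0029, -0.0052],
    [-0.0006, -0.0029, -0.0052],
    [-0.0006, -0.0029, -0.0052],
    [-0.0006, -0.0029, -0.0052],
    [0, 0, 0],
  ],
  fingers=[0, 0, 0, 0, 0],
)

```text
clock: 10.3
position: [572.4, -23.3, 152.4]
ee_rot: [-0.135, 0.957, -0.242, -0.086]
contact_force: [-0.5, 1.0, 0.3]
gripper_width: -0.0
```

```bash
sed -i 's/ZT=-6/ZT=-28/' plan.py; python3 plan.py 4 3
```

```text
clk 10.3 pos [572.4 -23.3 152.4] loc [ 41.8  38.9 -32.4] r 57.1 ang 42.9 floc [-0.6 -0.7  0.6] tang -0.1
turn needed [-0.004  0.007 -0.004] joints [ 0.46  0.44 -0.27  0.43 -1.22 -1.98]
[0.0034, 0.0022, -0.0007], [0.0032, 0.0024, -0.0008], [0.0030, 0.0026, -0.0008], [0.0028, 0.0028, -0.0009], [0.0026, 0.0030, -0.0010]
[0.0023, 0.0027, -0.0018], [0.0021, 0.0028, -0.0019], [0.0018, 0.0030, -0.0019], [0.0016, 0.0031, -0.0019], [0.0013, 0.0032, -0.0020]
[0.0011, 0.0033, -0.0020], [0.0008, 0.0033, -0.0020], [0.0005, 0.0034, -0.0020], [0.0003, 0.0034, -0.0020], [-0.0000, 0.0035, -0.0020]
```

Call:
servo_tool(
  turn=[
    [0, 0, 0],
    [0, 0, 0],
    [0, 0, 0],
    [0, 0, 0],
    [0, 0, 0],
  ],
  dp=[
    [0.0034, 0.0022, -0.0007],
    [0.0032, 0.0024, -0.0008],
    [0.003, 0.0026, -0.0008],
    [0.0028, 0.0028, -0.0009],
    [0.0026, 0.003, -0.001],
  ],
  fingers=[0, 0, 0, 0, 0],
)

```text
clock: 10.92
position: [589.2, -8.9, 148.3]
ee_rot: [-0.135, 0.957, -0.242, -0.085]
contact_force: [-0.0, 0.3, -0.0]
gripper_width: 0.2
```

Call:
servo_tool(
  turn=[
    [0, 0, 0],
    [0, 0, 0],
    [0, 0, 0],
    [0, 0, 0],
    [0, 0, 0],
  ],
  dp=[
    [0.0023, 0.0027, -0.0018],
    [0.0021, 0.0028, -0.0019],
    [0.0018, 0.003, -0.0019],
    [0.0016, 0.0031, -0.0019],
    [0.0013, 0.0032, -0.002],
  ],
  fingers=[0, 0, 0, 0, 0],
)

```text
clock: 11.55
position: [598.8, 6.8, 138.2]
ee_rot: [-0.135, 0.957, -0.242, -0.085]
contact_force: [-0.3, -0.5, 0.4]
gripper_width: 0.2
```

```bash
python3 plan.py 4 3; python3 yel.py
```

```text
clk 11.55 pos [598.8   6.8 138.2] loc [  4.4  58.2 -27.2] r 58.4 ang 85.7 floc [ 0.7 -0.1  0.1] tang -0.68
turn needed [-0.004  0.008 -0.004] joints [ 0.49  0.51 -0.2   0.42 -1.24 -1.99]
[0.0006, 0.0034, -0.0022], [0.0003, 0.0034, -0.0022], [0.0001, 0.0034, -0.0021], [-0.0002, 0.0034, -0.0021], [-0.0005, 0.0034, -0.0020]
[-0.0005, 0.0035, -0.0019], [-0.0008, 0.0034, -0.0018], [-0.0010, 0.0034, -0.0018], [-0.0013, 0.0033, -0.0017], [-0.0015, 0.0033, -0.0017]
[-0.0018, 0.0032, -0.0016], [-0.0020, 0.0031, -0.0015], [-0.0023, 0.0030, -0.0014], [-0.0025, 0.0028, -0.0013], [-0.0027, 0.0027, -0.0012]
scene 259 yellow ang 12.5 r 67.0
side 112 yellow ang 7.8 r 42.0
wrist 4790 yellow ang 9.8 r 59.0
```

```bash
sed -i 's/ZT=-28/ZT=-38/' plan.py; python3 plan.py 4 3|tail -3
```

```text
[0.0004, 0.0024, -0.0039], [0.0001, 0.0024, -0.0039], [-0.0002, 0.0025, -0.0038], [-0.0004, 0.0025, -0.0038], [-0.0007, 0.0024, -0.0038]
[-0.0005, 0.0035, -0.0019], [-0.0008, 0.0034, -0.0018], [-0.0010, 0.0034, -0.0018], [-0.0013, 0.0033, -0.0017], [-0.0015, 0.0033, -0.0017]
[-0.0018, 0.0032, -0.0016], [-0.0020, 0.0031, -0.0015], [-0.0023, 0.0030, -0.0014], [-0.0025, 0.0028, -0.0013], [-0.0027, 0.0027, -0.0012]
```

Call:
servo_tool(
  turn=[
    [0, 0, 0],
    [0, 0, 0],
    [0, 0, 0],
    [0, 0, 0],
    [0, 0, 0],
  ],
  dp=[
    [0.0004, 0.0024, -0.0039],
    [0.0001, 0.0024, -0.0039],
    [-0.0002, 0.0025, -0.0038],
    [-0.0004, 0.0025, -0.0038],
    [-0.0007, 0.0024, -0.0038],
  ],
  fingers=[0, 0, 0, 0, 0],
)

```text
clock: 12.32
position: [600.5, 21.5, 125.3]
ee_rot: [-0.136, 0.957, -0.243, -0.081]
contact_force: [-1.8, 2.2, 5.8]
gripper_width: -0.2
```

Call:
servo_tool(
  turn=[
    [0, 0, 0],
    [0, 0, 0],
    [0, 0, 0],
    [0, 0, 0],
    [0, 0, 0],
  ],
  dp=[
    [-0.0005, 0.0035, -0.0019],
    [-0.0008, 0.0034, -0.0018],
    [-0.001, 0.0034, -0.0018],
    [-0.0013, 0.0033, -0.0017],
    [-0.0015, 0.0033, -0.0017],
  ],
  fingers=[0, 0, 0, 0, 0],
)

```text
clock: 12.95
position: [594.7, 39.2, 116.2]
ee_rot: [-0.136, 0.957, -0.244, -0.082]
contact_force: [-0.9, -0.2, 3.0]
gripper_width: 0.5
```

Call:
servo_tool(
  turn=[
    [0, 0, 0],
    [0, 0, 0],
    [0, 0, 0],
    [0, 0, 0],
    [0, 0, 0],
  ],
  dp=[
    [-0.0018, 0.0032, -0.0016],
    [-0.002, 0.0031, -0.0015],
    [-0.0023, 0.003, -0.0014],
    [-0.0025, 0.0028, -0.0013],
    [-0.0027, 0.0027, -0.0012],
  ],
  fingers=[0, 0, 0, 0, 0],
)

```text
clock: 13.58
position: [582.7, 55.0, 108.2]
ee_rot: [-0.136, 0.957, -0.244, -0.082]
contact_force: [0.2, -0.7, 0.3]
gripper_width: -0.1
```

```bash
python3 plan.py 4 4; python3 yel.py
```

```text
clk 13.57 pos [582.7  55.  108.2] loc [-48.5  32.2 -31.4] r 58.2 ang 146.4 floc [ 0.6  0.4 -0.1] tang -0.65
turn needed [-0.001  0.015 -0.008] joints [ 0.57  0.53 -0.23  0.4  -1.21 -2.08]
[-0.0033, 0.0017, -0.0021], [-0.0034, 0.0015, -0.0020], [-0.0036, 0.0013, -0.0018], [-0.0037, 0.0011, -0.0017], [-0.0038, 0.0009, -0.0016]
[-0.0037, 0.0015, -0.0004], [-0.0038, 0.0013, -0.0003], [-0.0038, 0.0011, -0.0001], [-0.0039, 0.0008, 0.0000], [-0.0039, 0.0006, 0.0002]
[-0.0040, 0.0003, 0.0003], [-0.0040, 0.0001, 0.0004], [-0.0039, -0.0001, 0.0006], [-0.0039, -0.0004, 0.0007], [-0.0038, -0.0006, 0.0008]
[-0.0038, -0.0009, 0.0009], [-0.0037, -0.0011, 0.0011], [-0.0036, -0.0013, 0.0012], [-0.0034, -0.0015, 0.0013], [-0.0033, -0.0017, 0.0014]
scene 202 yellow ang 76.5 r 51.0
wrist 3780 yellow ang 76.5 r 58.0
```

```bash
sed -i 's/ZT=-38/ZT=-28/' plan.py; python3 plan.py 4 4|tail -4
```

```text
[-0.0031, 0.0027, -0.0004], [-0.0032, 0.0025, -0.0002], [-0.0034, 0.0023, -0.0001], [-0.0035, 0.0021, 0.0000], [-0.0036, 0.0019, 0.0002]
[-0.0037, 0.0015, -0.0004], [-0.0038, 0.0013, -0.0003], [-0.0038, 0.0011, -0.0001], [-0.0039, 0.0008, 0.0000], [-0.0039, 0.0006, 0.0002]
[-0.0040, 0.0003, 0.0003], [-0.0040, 0.0001, 0.0004], [-0.0039, -0.0001, 0.0006], [-0.0039, -0.0004, 0.0007], [-0.0038, -0.0006, 0.0008]
[-0.0038, -0.0009, 0.0009], [-0.0037, -0.0011, 0.0011], [-0.0036, -0.0013, 0.0012], [-0.0034, -0.0015, 0.0013], [-0.0033, -0.0017, 0.0014]
```

Call:
servo_tool(
  turn=[
    [0, 0.01, -0.005],
    [0, 0, 0],
    [0, 0, 0],
    [0, 0, 0],
    [0, 0, 0],
  ],
  dp=[
    [-0.0031, 0.0027, -0.0004],
    [-0.0032, 0.0025, -0.0002],
    [-0.0034, 0.0023, -0.0001],
    [-0.0035, 0.0021, 0.0],
    [-0.0036, 0.0019, 0.0002],
  ],
  fingers=[0, 0, 0, 0, 0],
)

```text
clock: 14.35
position: [564.9, 67.1, 107.1]
ee_rot: [-0.135, 0.957, -0.242, -0.088]
contact_force: [0.7, -0.1, 1.0]
gripper_width: 0.1
```

Call:
servo_tool(
  turn=[
    [0, 0, 0],
    [0, 0, 0],
    [0, 0, 0],
    [0, 0, 0],
    [0, 0, 0],
  ],
  dp=[
    [-0.0037, 0.0015, -0.0004],
    [-0.0038, 0.0013, -0.0003],
    [-0.0038, 0.0011, -0.0001],
    [-0.0039, 0.0008, 0.0],
    [-0.0039, 0.0006, 0.0002],
  ],
  fingers=[0, 0, 0, 0, 0],
)

```text
clock: 14.98
position: [544.5, 72.9, 106.6]
ee_rot: [-0.135, 0.957, -0.242, -0.087]
contact_force: [-0.5, -0.3, 0.0]
gripper_width: 0.1
```

Call:
servo_tool(
  turn=[
    [0, 0, 0],
    [0, 0, 0],
    [0, 0, 0],
    [0, 0, 0],
    [0, 0, 0],
  ],
  dp=[
    [-0.004, 0.0003, 0.0003],
    [-0.004, 0.0001, 0.0004],
    [-0.0039, -0.0001, 0.0006],
    [-0.0039, -0.0004, 0.0007],
    [-0.0038, -0.0006, 0.0008],
  ],
  fingers=[0, 0, 0, 0, 0],
)

```text
clock: 15.6
position: [523.6, 72.3, 109.7]
ee_rot: [-0.135, 0.957, -0.242, -0.087]
contact_force: [0.4, 0.3, -0.4]
gripper_width: 0.0
```

```bash
python3 plan.py 4 4; python3 yel.py
```

```text
clk 15.6 pos [523.6  72.3 109.7] loc [-51.4 -29.2 -28. ] r 59.1 ang -150.4 floc [-0.5  0.3 -0.2] tang -0.5
turn needed [-0.002  0.005 -0.002] joints [ 0.65  0.46 -0.34  0.36 -1.2  -2.15]
[-0.0037, -0.0014, 0.0013], [-0.0035, -0.0017, 0.0014], [-0.0033, -0.0019, 0.0014], [-0.0031, -0.0021, 0.0015], [-0.0029, -0.0022, 0.0016]
[-0.0030, -0.0021, 0.0016], [-0.0028, -0.0023, 0.0016], [-0.0026, -0.0025, 0.0017], [-0.0024, -0.0026, 0.0018], [-0.0022, -0.0028, 0.0018]
[-0.0019, -0.0029, 0.0019], [-0.0017, -0.0030, 0.0019], [-0.0014, -0.0032, 0.0020], [-0.0012, -0.0033, 0.0020], [-0.0009, -0.0033, 0.0020]
[-0.0006, -0.0034, 0.0020], [-0.0004, -0.0034, 0.0020], [-0.0001, -0.0035, 0.0020], [0.0002, -0.0035, 0.0019], [0.0005, -0.0035, 0.0019]
scene 204 yellow ang 139.8 r 57.0
side 48 yellow ang 145.2 r 33.0
wrist 53 yellow ang 132.3 r 40.0
```

Call:
servo_tool(
  turn=[
    [0, 0, 0],
    [0, 0, 0],
    [0, 0, 0],
    [0, 0, 0],
    [0, 0, 0],
  ],
  dp=[
    [-0.0037, -0.0014, 0.0013],
    [-0.0035, -0.0017, 0.0014],
    [-0.0033, -0.0019, 0.0014],
    [-0.0031, -0.0021, 0.0015],
    [-0.0029, -0.0022, 0.0016],
  ],
  fingers=[0, 0, 0, 0, 0],
)

```text
clock: 16.38
position: [506.3, 62.4, 117.3]
ee_rot: [-0.135, 0.957, -0.242, -0.087]
contact_force: [0.3, 0.3, -0.4]
gripper_width: -0.1
```

Call:
servo_tool(
  turn=[
    [0, 0, 0],
    [0, 0, 0],
    [0, 0, 0],
    [0, 0, 0],
    [0, 0, 0],
  ],
  dp=[
    [-0.003, -0.0021, 0.0016],
    [-0.0028, -0.0023, 0.0016],
    [-0.0026, -0.0025, 0.0017],
    [-0.0024, -0.0026, 0.0018],
    [-0.0022, -0.0028, 0.0018],
  ],
  fingers=[0, 0, 0, 0, 0],
)

```text
clock: 17.0
position: [492.4, 49.3, 126.5]
ee_rot: [-0.135, 0.957, -0.242, -0.087]
contact_force: [-0.2, 0.7, -0.5]
gripper_width: -0.1
```

```bash
python3 plan.py 4 3; python3 yel.py
```

```text
clk 17.0 pos [492.4  49.3 126.5] loc [-17.8 -54.8 -28. ] r 57.6 ang -108.0 floc [-0.8 -0.3 -0.1] tang -0.63
turn needed [-0.003  0.005 -0.002] joints [ 0.65  0.39 -0.41  0.36 -1.2  -2.15]
[-0.0017, -0.0031, 0.0019], [-0.0014, -0.0032, 0.0020], [-0.0012, -0.0033, 0.0020], [-0.0009, -0.0033, 0.0020], [-0.0006, -0.0034, 0.0020]
[-0.0005, -0.0034, 0.0020], [-0.0002, -0.0035, 0.0020], [0.0001, -0.0035, 0.0019], [0.0004, -0.0035, 0.0019], [0.0006, -0.0035, 0.0019]
[0.0009, -0.0034, 0.0018], [0.0012, -0.0034, 0.0018], [0.0014, -0.0033, 0.0017], [0.0017, -0.0032, 0.0016], [0.0019, -0.0031, 0.0015]
scene 238 yellow ang 179.1 r 59.0
side 56 yellow ang -176.9 r 64.0
wrist 328 yellow ang -169.8 r 43.0
```

Call:
servo_tool(
  turn=[
    [0, 0, 0],
    [0, 0, 0],
    [0, 0, 0],
    [0, 0, 0],
    [0, 0, 0],
  ],
  dp=[
    [-0.0017, -0.0031, 0.0019],
    [-0.0014, -0.0032, 0.002],
    [-0.0012, -0.0033, 0.002],
    [-0.0009, -0.0033, 0.002],
    [-0.0006, -0.0034, 0.002],
  ],
  fingers=[0, 0, 0, 0, 0],
)

```text
clock: 17.77
position: [486.3, 32.1, 136.8]
ee_rot: [-0.135, 0.957, -0.242, -0.087]
contact_force: [0.4, 0.5, -0.3]
gripper_width: -0.0
```

Call:
servo_tool(
  turn=[
    [0, 0, 0],
    [0, 0, 0],
    [0, 0, 0],
    [0, 0, 0],
    [0, 0, 0],
  ],
  dp=[
    [-0.0005, -0.0034, 0.002],
    [-0.0002, -0.0035, 0.002],
    [0.0001, -0.0035, 0.0019],
    [0.0004, -0.0035, 0.0019],
    [0.0006, -0.0035, 0.0019],
  ],
  fingers=[0, 0, 0, 0, 0],
)

```text
clock: 18.4
position: [486.7, 13.5, 147.2]
ee_rot: [-0.135, 0.957, -0.242, -0.087]
contact_force: [0.2, 1.2, 0.1]
gripper_width: 0.2
```

```bash
python3 plan.py 4 3; python3 yel.py
```

```text
clk 18.4 pos [486.7  13.5 147.2] loc [ 23.9 -52.7 -28.1] r 57.9 ang -65.6 floc [-1.  -0.1  0.7] tang -0.9
turn needed [-0.003  0.005 -0.002] joints [ 0.6   0.34 -0.44  0.38 -1.21 -2.1 ]
[0.0013, -0.0034, 0.0018], [0.0015, -0.0033, 0.0017], [0.0018, -0.0032, 0.0016], [0.0020, -0.0031, 0.0015], [0.0022, -0.0030, 0.0014]
[0.0023, -0.0029, 0.0014], [0.0025, -0.0028, 0.0013], [0.0027, -0.0026, 0.0012], [0.0029, -0.0025, 0.0010], [0.0031, -0.0023, 0.0009]
[0.0033, -0.0021, 0.0008], [0.0034, -0.0019, 0.0007], [0.0035, -0.0017, 0.0005], [0.0037, -0.0015, 0.0004], [0.0038, -0.0013, 0.0003]
scene 129 yellow ang -140.6 r 62.0
side 311 yellow ang -136.9 r 58.0
wrist 1021 yellow ang -136.5 r 75.0
```

Call:
servo_tool(
  turn=[
    [0, 0, 0],
    [0, 0, 0],
    [0, 0, 0],
    [0, 0, 0],
    [0, 0, 0],
  ],
  dp=[
    [0.0013, -0.0034, 0.0018],
    [0.0015, -0.0033, 0.0017],
    [0.0018, -0.0032, 0.0016],
    [0.002, -0.0031, 0.0015],
    [0.0022, -0.003, 0.0014],
  ],
  fingers=[0, 0, 0, 0, 0],
)

```text
clock: 19.18
position: [496.0, -3.3, 155.5]
ee_rot: [-0.135, 0.957, -0.242, -0.087]
contact_force: [0.1, 0.4, -0.5]
gripper_width: 0.3
```

```bash
python3 plan.py 4 2; python3 yel.py
```

```text
clk 19.18 pos [496.   -3.3 155.5] loc [ 40.6 -40.1 -28.1] r 57.0 ang -44.7 floc [-0.6  0.  -0.3] tang -0.39
turn needed [-0.003  0.005 -0.002] joints [ 0.56  0.34 -0.43  0.39 -1.22 -2.07]
[0.0024, -0.0029, 0.0014], [0.0026, -0.0028, 0.0013], [0.0028, -0.0026, 0.0012], [0.0030, -0.0024, 0.0010], [0.0031, -0.0023, 0.0009]
[0.0033, -0.0021, 0.0008], [0.0034, -0.0019, 0.0006], [0.0036, -0.0017, 0.0005], [0.0037, -0.0015, 0.0004], [0.0038, -0.0012, 0.0002]
scene 89 yellow ang -117.3 r 60.0
side 270 yellow ang -114.6 r 52.0
wrist 4472 yellow ang -114.1 r 70.0
```

Call:
servo_tool(
  turn=[
    [0, 0, 0],
    [0, 0, 0],
    [0, 0, 0],
    [0, 0, 0],
    [0, 0, 0],
  ],
  dp=[
    [0.0024, -0.0029, 0.0014],
    [0.0026, -0.0028, 0.0013],
    [0.0028, -0.0026, 0.0012],
    [0.003, -0.0024, 0.001],
    [0.0031, -0.0023, 0.0009],
  ],
  fingers=[0, 0, 0, 0, 0],
)

```text
clock: 19.95
position: [508.3, -12.9, 158.6]
ee_rot: [-0.135, 0.958, -0.238, -0.088]
contact_force: [-5.9, 9.6, 1.2]
gripper_width: -0.1
```

Call:
servo_tool(
  turn=[
    [0, 0, 0],
    [0, 0, 0],
    [0, 0, 0],
    [0, 0, 0],
    [0, 0, 0],
  ],
  dp=[
    [0.0033, -0.0021, 0.0008],
    [0.0034, -0.0019, 0.0006],
    [0.0036, -0.0017, 0.0005],
    [0.0037, -0.0015, 0.0004],
    [0.0038, -0.0012, 0.0002],
  ],
  fingers=[0, 0, 0, 0, 0],
)

```text
clock: 20.58
position: [520.0, -18.6, 159.8]
ee_rot: [-0.135, 0.958, -0.235, -0.094]
contact_force: [-3.7, 3.3, 0.9]
gripper_width: 0.1
```

```bash
python3 plan.py 4 2; python3 yel.py
```

```text
clk 20.57 pos [520.  -18.6 159.8] loc [ 51.2 -13.3 -29.3] r 52.9 ang -14.6 floc [-1.7 -4.3  2. ] tang -4.61
turn needed [-0.014 -0.008  0.006] joints [ 0.51  0.37 -0.36  0.39 -1.23 -2.  ]
[0.0031, -0.0020, 0.0010], [0.0033, -0.0018, 0.0009], [0.0035, -0.0016, 0.0008], [0.0037, -0.0014, 0.0007], [0.0038, -0.0012, 0.0005]
[0.0039, -0.0004, -0.0003], [0.0040, -0.0002, -0.0004], [0.0039, 0.0001, -0.0005], [0.0039, 0.0003, -0.0007], [0.0039, 0.0006, -0.0008]
scene 150 yellow ang -85.2 r 53.0
side 149 yellow ang -83.9 r 48.0
wrist 7005 yellow ang -84.1 r 59.0
```

```bash
python3 plan.py -4 2
```

```text
clk 20.73 pos [520.5 -18.8 159.8] loc [ 51.2 -12.8 -29.3] r 52.8 ang -14.0 floc [-1.  -4.6  1.6] tang -4.73
turn needed [-0.013 -0.007  0.006] joints [ 0.51  0.37 -0.36  0.39 -1.23 -2.  ]
[-0.0036, 0.0011, 0.0001], [-0.0036, 0.0014, -0.0000], [-0.0036, 0.0016, -0.0002], [-0.0035, 0.0019, -0.0003], [-0.0034, 0.0021, -0.0005]
[-0.0027, 0.0027, -0.0012], [-0.0025, 0.0028, -0.0013], [-0.0023, 0.0029, -0.0014], [-0.0021, 0.0031, -0.0015], [-0.0018, 0.0032, -0.0016]
```

Call:
servo_tool(
  turn=[
    [-0.013, -0.007, 0.006],
    [0, 0, 0],
    [0, 0, 0],
    [0, 0, 0],
    [0, 0, 0],
  ],
  dp=[
    [-0.0036, 0.0011, 0.0001],
    [-0.0036, 0.0014, 0.0],
    [-0.0036, 0.0016, -0.0002],
    [-0.0035, 0.0019, -0.0003],
    [-0.0034, 0.0021, -0.0005],
  ],
  fingers=[0, 0, 0, 0, 0],
)

```text
clock: 21.35
position: [502.9, -10.9, 159.6]
ee_rot: [-0.137, 0.956, -0.244, -0.089]
contact_force: [0.8, 0.8, -0.8]
gripper_width: 0.0
```

Call:
servo_tool(
  turn=[
    [0, 0, 0],
    [0, 0, 0],
    [0, 0, 0],
    [0, 0, 0],
    [0, 0, 0],
  ],
  dp=[
    [-0.0027, 0.0027, -0.0012],
    [-0.0025, 0.0028, -0.0013],
    [-0.0023, 0.0029, -0.0014],
    [-0.0021, 0.0031, -0.0015],
    [0, 0, 0],
  ],
  fingers=[0, 0, 0, 0, 0],
)

```text
clock: 21.98
position: [492.6, 1.7, 153.8]
ee_rot: [-0.137, 0.956, -0.244, -0.089]
contact_force: [0.2, 0.3, -0.2]
gripper_width: 0.1
```

```bash
python3 plan.py -2 2; python3 yel.py
```

```text
clk 21.98 pos [492.6   1.7 153.8] loc [ 36.1 -44.4 -27.5] r 57.2 ang -50.9 floc [-0.4  0.2  0. ] tang -0.16
turn needed [ 0.001  0.003 -0.002] joints [ 0.58  0.34 -0.43  0.39 -1.22 -2.07]
[-0.0009, 0.0016, -0.0009], [-0.0008, 0.0016, -0.0009], [-0.0008, 0.0016, -0.0009], [-0.0007, 0.0016, -0.0009], [-0.0006, 0.0016, -0.0010]
[-0.0006, 0.0017, -0.0009], [-0.0005, 0.0017, -0.0009], [-0.0005, 0.0017, -0.0009], [-0.0004, 0.0017, -0.0009], [-0.0003, 0.0017, -0.0009]
scene 190 yellow ang -83.9 r 59.0
side 152 yellow ang -84.0 r 49.0
wrist 4336 yellow ang -83.6 r 66.0
```

Call:
servo_tool(
  turn=[
    [0, 0, 0],
    [0, 0, 0],
    [0, 0, 0],
    [0, 0, 0],
    [0, 0, 0],
  ],
  dp=[
    [-0.0009, 0.0016, -0.0009],
    [-0.0008, 0.0016, -0.0009],
    [-0.0008, 0.0016, -0.0009],
    [-0.0007, 0.0016, -0.0009],
    [-0.0006, 0.0016, -0.001],
  ],
  fingers=[0, 0, 0, 0, 0],
)

```text
clock: 22.75
position: [488.9, 9.8, 149.1]
ee_rot: [-0.137, 0.956, -0.243, -0.089]
contact_force: [0.6, -0.4, -0.2]
gripper_width: -0.3
```

Call:
servo_tool(
  turn=[
    [0, 0, 0],
    [0, 0, 0],
    [0, 0, 0],
    [0, 0, 0],
    [0, 0, 0],
  ],
  dp=[
    [-0.0006, 0.0017, -0.0009],
    [-0.0005, 0.0017, -0.0009],
    [-0.0005, 0.0017, -0.0009],
    [-0.0004, 0.0017, -0.0009],
    [-0.0003, 0.0017, -0.0009],
  ],
  fingers=[0, 0, 0, 0, 0],
)

```text
clock: 23.38
position: [486.4, 18.9, 144.3]
ee_rot: [-0.137, 0.956, -0.243, -0.089]
contact_force: [-0.1, 0.0, -0.5]
gripper_width: 0.1
```

```bash
python3 plan.py -2 2; python3 yel.py
```

```text
clk 23.38 pos [486.4  18.9 144.3] loc [ 17.9 -54.2 -28. ] r 57.1 ang -71.7 floc [-0.2 -0.1 -0.4] tang -0.26
turn needed [ 0.001  0.003 -0.002] joints [ 0.61  0.35 -0.44  0.37 -1.21 -2.11]
[-0.0002, 0.0017, -0.0010], [-0.0001, 0.0017, -0.0010], [-0.0001, 0.0017, -0.0010], [-0.0000, 0.0017, -0.0010], [0.0001, 0.0017, -0.0010]
[0.0001, 0.0017, -0.0010], [0.0002, 0.0017, -0.0010], [0.0003, 0.0017, -0.0010], [0.0003, 0.0017, -0.0010], [0.0004, 0.0017, -0.0010]
scene 108 yellow ang -85.3 r 46.0
side 91 yellow ang -84.4 r 60.0
wrist 2475 yellow ang -84.2 r 75.0
```

Call:
servo_tool(
  turn=[
    [0, 0, 0],
    [0, 0, 0],
    [0, 0, 0],
    [0, 0, 0],
    [0, 0, 0],
  ],
  dp=[
    [-0.0002, 0.0017, -0.001],
    [-0.0001, 0.0017, -0.001],
    [-0.0001, 0.0017, -0.001],
    [0.0, 0.0017, -0.001],
    [0.0001, 0.0017, -0.001],
  ],
  fingers=[0, 0, 0, 0, 0],
)

```text
clock: 24.15
position: [485.8, 23.1, 141.9]
ee_rot: [-0.136, 0.955, -0.249, -0.091]
contact_force: [2.2, -6.3, 2.0]
gripper_width: 0.1
```

```bash
python3 plan.py -2 2; python3 yel.py
```

```text
clk 24.15 pos [485.8  23.1 141.9] loc [ 13.3 -55.7 -28.1] r 57.2 ang -76.5 floc [ 5.9  3.5 -1.1] tang 6.59
turn needed [ 0.012  0.    -0.002] joints [ 0.62  0.36 -0.44  0.38 -1.22 -2.12]
[-0.0000, 0.0017, -0.0010], [0.0001, 0.0017, -0.0010], [0.0001, 0.0017, -0.0010], [0.0002, 0.0017, -0.0010], [0.0003, 0.0017, -0.0010]
[0.0003, 0.0017, -0.0010], [0.0004, 0.0017, -0.0010], [0.0004, 0.0017, -0.0010], [0.0005, 0.0017, -0.0010], [0.0006, 0.0016, -0.0010]
scene 88 yellow ang -85.6 r 44.0
side 57 yellow ang -84.5 r 67.0
wrist 2129 yellow ang -84.1 r 77.0
```

Call:
servo_tool(
  turn=[
    [0, 0, 0],
    [0, 0, 0],
    [0, 0, 0],
    [0, 0, 0],
    [0, 0, 0],
  ],
  dp=[
    [0.0, 0.0017, -0.001],
    [0.0001, 0.0017, -0.001],
    [0.0001, 0.0017, -0.001],
    [0.0002, 0.0017, -0.001],
    [0.0003, 0.0017, -0.001],
  ],
  fingers=[0, 0, 0, 0, 0],
)

```text
clock: 24.92
position: [485.6, 22.4, 142.5]
ee_rot: [-0.133, 0.952, -0.258, -0.095]
contact_force: [1.3, -5.5, 3.7]
gripper_width: -0.1
```

```bash
python3 plan.py -2 2; python3 yel.py
```

```text
clk 24.93 pos [485.6  22.4 142.5] loc [ 14.2 -55.7 -27.9] r 57.5 ang -75.7 floc [6.3 2.5 0.6] tang 6.71
turn needed [ 0.033 -0.006 -0.001] joints [ 0.63  0.36 -0.43  0.38 -1.23 -2.13]
[-0.0000, 0.0017, -0.0010], [0.0001, 0.0017, -0.0010], [0.0001, 0.0017, -0.0010], [0.0002, 0.0017, -0.0010], [0.0003, 0.0017, -0.0010]
[0.0003, 0.0017, -0.0010], [0.0003, 0.0017, -0.0010], [0.0004, 0.0017, -0.0010], [0.0005, 0.0017, -0.0010], [0.0005, 0.0016, -0.0010]
scene 88 yellow ang -85.6 r 44.0
side 58 yellow ang -84.2 r 67.0
wrist 2070 yellow ang -84.1 r 77.0
```

Call:
servo_tool(
  turn=[
    [0.012, -0.002, 0],
    [0.012, -0.002, 0],
    [0.012, -0.002, 0],
    [0.006, 0, 0],
    [0.006, 0, 0],
  ],
  dp=[
    [0.0, 0.003, -0.0017],
    [0.0, 0.003, -0.0017],
    [0.0001, 0.003, -0.0017],
    [0.0002, 0.003, -0.0017],
    [0.0003, 0.003, -0.0017],
  ],
  fingers=[0, 0, 0, 0, 0],
)

```text
clock: 25.7
position: [485.4, 26.3, 140.4]
ee_rot: [-0.132, 0.955, -0.247, -0.093]
contact_force: [3.3, -9.2, 2.2]
gripper_width: -0.1
```

```bash
python3 plan.py -3 2; python3 yel.py
```

```text
clk 25.7 pos [485.4  26.3 140.4] loc [  9.9 -56.7 -27.8] r 57.6 ang -80.1 floc [ 8.3  5.2 -2.3] tang 9.04
turn needed [ 0.01  -0.006  0.002] joints [ 0.62  0.36 -0.43  0.37 -1.22 -2.12]
[0.0002, 0.0026, -0.0015], [0.0004, 0.0026, -0.0015], [0.0005, 0.0025, -0.0015], [0.0007, 0.0025, -0.0015], [0.0008, 0.0024, -0.0015]
[0.0009, 0.0024, -0.0015], [0.0010, 0.0024, -0.0015], [0.0012, 0.0023, -0.0015], [0.0013, 0.0023, -0.0014], [0.0015, 0.0022, -0.0014]
scene 85 yellow ang -89.4 r 44.0
side 64 yellow ang -88.0 r 68.0
wrist 2159 yellow ang -87.8 r 77.0
```

Call:
servo_tool(
  turn=[
    [0.006, -0.002, 0],
    [0.006, -0.002, 0],
    [0.006, -0.002, 0],
    [0.006, 0, 0],
    [0.006, 0, 0],
  ],
  dp=[
    [0.0002, 0.003, -0.0017],
    [0.0004, 0.003, -0.0017],
    [0.0005, 0.003, -0.0017],
    [0.0006, 0.003, -0.0017],
    [0.0007, 0.003, -0.0017],
  ],
  fingers=[0, 0, 0, 0, 0],
)

```text
clock: 26.48
position: [485.7, 28.5, 139.1]
ee_rot: [-0.129, 0.956, -0.246, -0.095]
contact_force: [1.3, -8.3, 4.4]
gripper_width: 0.2
```

```bash
python3 plan.py -3 2; python3 yel.py
```

```text
clk 26.48 pos [485.7  28.5 139.1] loc [  7.3 -56.9 -27.9] r 57.3 ang -82.7 floc [ 9.   3.  -0.1] tang 9.28
turn needed [ 0.008 -0.01   0.005] joints [ 0.63  0.37 -0.42  0.36 -1.22 -2.13]
[0.0003, 0.0026, -0.0015], [0.0005, 0.0025, -0.0015], [0.0006, 0.0025, -0.0015], [0.0008, 0.0025, -0.0015], [0.0009, 0.0024, -0.0015]
[0.0010, 0.0024, -0.0015], [0.0012, 0.0023, -0.0015], [0.0013, 0.0023, -0.0014], [0.0014, 0.0022, -0.0014], [0.0016, 0.0021, -0.0014]
scene 81 yellow ang -92.2 r 45.0
side 72 yellow ang -90.8 r 67.0
wrist 2224 yellow ang -90.6 r 77.0
```

Call:
servo_tool(
  turn=[
    [0.006, -0.003, 0.001],
    [0.006, -0.003, 0.001],
    [0.006, -0.003, 0.001],
    [0.006, -0.002, 0],
    [0.006, -0.002, 0],
  ],
  dp=[
    [0.0003, 0.0034, -0.0019],
    [0.0005, 0.0034, -0.0019],
    [0.0006, 0.0034, -0.0019],
    [0.0007, 0.0034, -0.0019],
    [0.0008, 0.0034, -0.0019],
  ],
  fingers=[0, 0, 0, 0, 0],
)

```text
clock: 27.25
position: [486.6, 32.3, 136.9]
ee_rot: [-0.127, 0.956, -0.246, -0.093]
contact_force: [1.0, -7.7, 4.0]
gripper_width: -0.3
```

```bash
python3 plan.py -3 2; python3 yel.py
```

```text
clk 27.25 pos [486.6  32.3 136.9] loc [  2.8 -56.8 -27.8] r 56.9 ang -87.2 floc [ 8.3  2.6 -0.2] tang 8.46
turn needed [ 0.006 -0.007  0.003] joints [ 0.63  0.37 -0.42  0.36 -1.22 -2.14]
[0.0005, 0.0025, -0.0015], [0.0006, 0.0025, -0.0015], [0.0008, 0.0024, -0.0015], [0.0009, 0.0024, -0.0015], [0.0011, 0.0024, -0.0015]
[0.0012, 0.0023, -0.0014], [0.0014, 0.0022, -0.0014], [0.0015, 0.0022, -0.0014], [0.0016, 0.0021, -0.0014], [0.0018, 0.0020, -0.0013]
scene 73 yellow ang -97.3 r 45.0
side 79 yellow ang -95.2 r 68.0
wrist 2315 yellow ang -95.6 r 77.0
```

```bash
python3 plan.py 5 1
```

```text
clk 27.4 pos [486.7  32.5 136.8] loc [  2.6 -56.8 -27.8] r 56.9 ang -87.4 floc [ 8.7  4.4 -0.9] tang 8.9
turn needed [ 0.006 -0.007  0.003] joints [ 0.63  0.37 -0.42  0.36 -1.22 -2.14]
[-0.0005, -0.0043, 0.0024], [-0.0001, -0.0043, 0.0024], [0.0004, -0.0044, 0.0024], [0.0008, -0.0043, 0.0023], [0.0012, -0.0043, 0.0022]
```

Call:
servo_tool(
  turn=[
    [0, 0, 0],
    [0, 0, 0],
    [0, 0, 0],
    [0, 0, 0],
    [0, 0, 0],
  ],
  dp=[
    [-0.0005, -0.0043, 0.0024],
    [-0.0001, -0.0043, 0.0024],
    [0.0004, -0.0044, 0.0024],
    [0.0008, -0.0043, 0.0023],
    [0.0012, -0.0043, 0.0022],
  ],
  fingers=[0, 0, 0, 0, 0],
)

```text
clock: 28.02
position: [488.7, 10.5, 148.7]
ee_rot: [-0.128, 0.957, -0.245, -0.092]
contact_force: [0.3, -0.9, 0.0]
gripper_width: 0.2
```

```bash
python3 plan.py 3 1; python3 yel.py
```

```text
clk 28.02 pos [488.7  10.5 148.7] loc [ 26.8 -50.1 -28. ] r 56.8 ang -61.9 floc [ 0.7  0.5 -0.4] tang 0.89
turn needed [ 0.004 -0.006  0.003] joints [ 0.59  0.35 -0.43  0.37 -1.22 -2.1 ]
[0.0009, -0.0025, 0.0013], [0.0011, -0.0025, 0.0013], [0.0012, -0.0024, 0.0012], [0.0014, -0.0024, 0.0012], [0.0015, -0.0023, 0.0011]
scene 144 yellow ang -96.1 r 59.0
side 171 yellow ang -94.3 r 53.0
wrist 4117 yellow ang -95.0 r 69.0
```

Call:
servo_tool(
  turn=[
    [0, 0, 0],
    [0, 0, 0],
    [0, 0, 0],
    [0, 0, 0],
    [0, 0, 0],
  ],
  dp=[
    [0.0021, 0.0098, 0.0173],
    [0.0032, 0.0147, 0.026],
    [0.0043, 0.0195, 0.0346],
    [0.0043, 0.0195, 0.0346],
    [0.0043, 0.0195, 0.0346],
  ],
  fingers=[0, 0, 0, 0, 0],
)

```text
clock: 28.8
position: [504.4, 93.8, 297.1]
ee_rot: [-0.127, 0.956, -0.246, -0.097]
contact_force: [0.7, 0.1, 1.3]
gripper_width: 0.1
```

Call:
servo_tool(
  turn=[
    [0, 0, 0],
    [0, 0, 0],
    [0, 0, 0],
    [0, 0, 0],
    [0, 0, 0],
  ],
  dp=[
    [0.0043, 0.0195, 0.0346],
    [0.0043, 0.0195, 0.0346],
    [0, 0, 0],
    [0, 0, 0],
    [0, 0, 0],
  ],
  fingers=[0, 0, 0, 0, 0],
)

```text
clock: 29.42
position: [513.0, 135.4, 368.3]
ee_rot: [-0.128, 0.956, -0.245, -0.096]
contact_force: [-0.1, -0.6, -0.1]
gripper_width: -0.2
```

```bash
python3 st.py; python3 -c "
exec(open('yel.py').read())
save('w6.png',wc[0])"
```

```text
clk 29.43 pos [513.  135.4 368.3] loc [ 26.4 -52.9 225.7] r 59.2 ang -63.5 floc [ 0.4  0.  -0.4] tang 0.42
turn needed [ 0.007 -0.013  0.006] joints [ 0.74  0.34  0.15  0.3  -1.82 -2.04]
scene 145 yellow ang -96.3 r 59.0
side 198 yellow ang -95.0 r 49.0
wrist 789 yellow ang -95.4 r 57.0
```

View pics/w6.png

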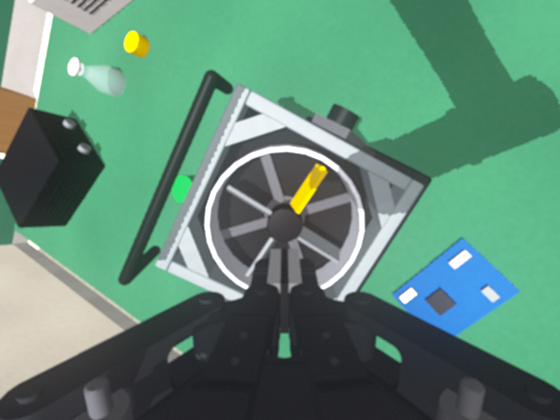

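The picture shows the arm clear of everything. The yellow blade runs from the hub at (285,225) to its tip near (318,170), at about -95.5°, which is where I left it. The jar and board are undisturbed.

```bash
python3 -c "
from bench import *
print(job_done())"
```

```text
the job is handed in; nothing more can be done
None
```

I turned the fan about three quarters of a turn by its blades and found one tight spot. The yellow blade now stands in it, the arm is clear, and the job is handed in.

**Where the spot is:** going counter-clockwise, there was no drag at a yellow-blade angle of about -116°. About 10 N was felt at about -98° and still about 4.7 N at -84°. I then pushed the blade back from the other side, feeling 8.5 to 9.3 N between -88° and -96°. From these readings I put the middle between -97° and -90°.

**Last checks:**
- The three cameras put the blade at -96.3°, -95.0° and -95.4°, unchanged after the finger let go.
- The arm had lifted clear, with no contact force beyond sensor noise.
- The last picture shows the jar and board undisturbed. The tape is not in it, but the arm never came near it.
- The clock read 29.4 s of 69 s at the last check. The most force I read was about 11 N.

**What disagreed or is unconfirmed:**
- **Finger depth:** with the tool tip reading 5 mm below the blades' middle plane, the closed fingers passed over a blade without turning it. They engaged only from about 28 mm below.
- **Bottoming out:** at about 32 mm below, the fingers pressed on something with about 6 N along the axis, probably a bracket bar.
- **Middle of the spot:** I did not push out past either edge to measure its middle directly. The forces felt were also somewhat above the 6 to 8 N stated.

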